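# Gauge the rotor sleeves and flag the rejects

## Task

Try every centrifuge rotor sleeve on the bench on the gauge pin, in the order of the log (white, yellow, orange, green, blue, black; some may be missing): slide it on as far as it will go, and stand those that go fully down onto the base in the blue tray and those that stick at the pin's nose in the red tray. When all are sorted, slide the red plate up out of the slotted rack and stand it fully down in the slot of the red tray's holder, to mark the rejects. Leave the other plates in the rack and everything else on the bench where it is.

Things in the scene. Friction and masses are not known exactly. Their poses are not given: they have to be found in the camera images.
- sleeve_white: the white rotor sleeve: a plain white plastic tube standing on end, 50 mm outer diameter, 60 mm tall, about 0.1 kg, open through its whole length along its z axis; bore 26 mm (tight) or 30 mm (good), not told which; origin at the centre of its lower end, z up the tube. May be absent
- sleeve_yellow: the yellow rotor sleeve: a plain yellow plastic tube standing on end, 50 mm outer diameter, 60 mm tall, about 0.1 kg, open through its whole length along its z axis; bore 26 mm (tight) or 30 mm (good), not told which; origin at the centre of its lower end, z up the tube. May be absent
- sleeve_orange: the orange rotor sleeve: a plain orange plastic tube standing on end, 50 mm outer diameter, 60 mm tall, about 0.1 kg, open through its whole length along its z axis; bore 26 mm (tight) or 30 mm (good), not told which; origin at the centre of its lower end, z up the tube. May be absent
- sleeve_green: the green rotor sleeve: a plain green plastic tube standing on end, 50 mm outer diameter, 60 mm tall, about 0.1 kg, open through its whole length along its z axis; bore 26 mm (tight) or 30 mm (good), not told which; origin at the centre of its lower end, z up the tube. May be absent
- sleeve_blue: the blue rotor sleeve: a plain blue plastic tube standing on end, 50 mm outer diameter, 60 mm tall, about 0.1 kg, open through its whole length along its z axis; bore 26 mm (tight) or 30 mm (good), not told which; origin at the centre of its lower end, z up the tube. May be absent
- sleeve_black: the black rotor sleeve: a plain black plastic tube standing on end, 50 mm outer diameter, 60 mm tall, about 0.1 kg, open through its whole length along its z axis; bore 26 mm (tight) or 30 mm (good), not told which; origin at the centre of its lower end, z up the tube. May be absent
- gauge: fit gauge, fixed: dark steel base 100 x 100 x 15 mm, upright steel pin at its centre: 28 mm diameter up to 50 mm above the bench, then a conical nose to 12 mm diameter at its tip, 65 mm up. Origin on the pin axis at the underside, z up. A good sleeve slides down until its lower end is on the base (15 mm above the bench); a tight one stops on the nose, lower end about 52 mm above the bench
- pass_tray: blue tray for sleeves that fit, fixed: outside 210 mm (its x) x 120 mm (its y), walls 18 mm high and 4 mm thick, floor 4 mm thick; origin at the centre of its underside. Room for three sleeves in a row along x
- reject_tray: red tray for sleeves that do not fit, fixed: same size and frame as the blue tray; on its +x end it carries a red slotted holder for a plate, 53 to 55 mm tall
- flag_slot (a point): centre of the floor of the slot in the red tray's holder, 6 mm above the bench; axes as the red tray's. The slot is 13 mm wide along the tray's x and 86 mm long along its y, with straight walls up to 44 mm above the bench and flared lips up to 55 mm
- plate_rack: grey slotted rack, fixed: 104 mm (its x) x 148 mm (its y) x 48 mm tall, floor 8 mm thick, three slots along its x, 45 mm apart along its y, each 12 mm wide and 90 mm long; origin at the centre of its underside
- plate_red: red plate, stiff plastic, 80 mm wide (its x) x 8 mm thick (its y) x 110 mm tall (its z), 0.08 kg, standing in a slot of the rack with its upper 70 mm showing; origin at the centre of its lower edge, z up
- plate_green: green plate of the same size, in another slot; stays there
- plate_clear: clear glass plate of the same size, in another slot; stays there
- reagent_bottle: white bottle with a black cap, 60 mm diameter, 120 mm tall; origin at the centre of its underside; bystander
- dish_stack: stack of three clear dishes, 90 mm diameter, 46 mm tall; origin at the centre of its underside; bystander
- marker: black marker with a blue cap end, lying, 120 x 14 x 14 mm along its x; origin at the centre of its underside; bystander
- stain_jar: amber jar with a black lid, 70 mm diameter, 75 mm tall; origin at the centre of its underside; bystander
Things that resemble listed ones, but are neither listed nor needed, are in the scene too. Of the things like the sleeve_yellow, leave any that is pink; of the rest the larger one is meant.

How it is judged:
By the outcome, as a careful person would: the job done as asked, in the order asked, and still so for the second after the job is handed in, with the robot touching nothing.
Of sleeve_yellow, sleeve_orange, sleeve_blue only 2 to 3 are there at a start; the rules pass over those that are not, and their reading is None.
Of sleeve_white, sleeve_green, sleeve_black only 2 to 3 are there at a start; the rules pass over those that are not, and their reading is None.
At some moment in a run one of sleeve_white, sleeve_yellow, sleeve_orange, sleeve_green, sleeve_blue, sleeve_black may be knocked a few centimetres aside while the robot is not near it.
It also fails if it takes over 210 s, if anything falls off the work surface, if the arm or the gripper's body presses on something with over 40 N, if the wrist force passes 120 N, or if a joint passes its speed limit or range.

## Robot

A 7-joint arm with a two-finger parallel gripper is mounted at the origin on the work surface. World frame = base frame: x ahead of the robot, y to its left, z up, the work surface at z = 0. Lengths are in m, angles in rad, forces in N, time in s.
With the tool pointing down it reaches from about 0.425 to 0.975 m from the base axis. Payload 16.7 kg.
Tool frame: the origin (TCP) lies midway between the tips of the shut fingers; the grasp point (between the pads) lies 19 mm behind it; z points along the fingers, y is the line along which they close (so a half turn about z gives the same grasp; the last joint's range is limited). The gripper opens to 85 mm and grips with 20 to 120 N. Pads are 22 mm wide; open, the fingers measure 114 mm over their backs; the gripper's body (76 mm by 85 mm) begins 54 mm behind the grasp point. The pads swing forward as they close: fully open they stand 13 mm farther back than shut.
Start: joints at [1.155, 0.426, 0.074, 1.606, -0.034, 1.111, -0.067], TCP at [0.177, -0.651, 0.211] pointing down, gripper open.
Joint ranges: [-2.85, 2.85], [-0.5, 2.14], [-1.23, 1.37], [0.21, 2.46], [-1.02, 4.16], [0.16, 2.05], [-2.73, 2.73]. Speed limits (rad/s): [1.89, 1.89, 2.39, 2.39, 3.01, 3.01, 3.01].

## Interface

Orientations are given as a rotation vector (axis times angle).
In Python, from plant import readout, viewer, order gives the robot as it stands. The module is installed in compiled form; this text tells all that it offers.
- The arm moves only by the tool send_rows, never from a script. Its argument "steps" is a list of rows, each a list of 4 numbers: the shift along the tool's x, y, z in mm, then the turn about the tool's z in rad. In form: [[tx, ty, tz, twist], ...]. A call has 1 to 10 rows; each row is the pose to reach, as a shift and turn from the pose commanded when the call began, along the tool's axes at that moment; what a row does not reach only later rows make up. A row lasts 1/10 s, in which the tool goes at most 50 mm and 8.59 degrees, less where a joint would pass 70% of its speed; a pose out of reach is approached as far as the arm can. A call with a gripper value outside its range is refused whole. "claw" is the finger opening in mm, from 0 to 85.4, set as the call begins (left out, the last holds). The fingers move at their own pace and stop on an object; "newtons" is the grip in N (left out, the last holds). Time passes only in rows, so rows that repeat a pose let the fingers close. It gives the time, the measured TCP pose, the force, the opening and the grip force at its end, in the units of the state.
- readout.observe(): the state, without advancing time (a new reading comes with each control period).
- viewer.read_camera(name): name is "scene" or "top"; returns the picture (400x640x3 uint8, red, green, blue); there is no depth.
- viewer.camera_info(name): a dict with "mtx" (3x3 intrinsics, pixels), "xyz" and "attitude" of the camera in the world. Camera axes: x right, y down, z forward; pixel columns grow to the right and rows downward; lengths in m; the calibration is good to about 2 mm. A picture is of the moment at which its call begins. camera_info takes no time and is no camera call.
- order.hand_in(): hands the job in; it is judged then, once.
The state is a dict: "time_s": time; "joint_positions": joint angles; "qd": joint speeds; "joint_torque": joint torques, N m; "eef_pos": TCP position; "orientation": TCP orientation; "contact_force": force on the tool from outside, world axes, zero at the start; "wrist_torque": the same for the moment, N m; "grip_width": opening from 0.0 (shut) to 1.0 (fully open); "grasp_force": force on a finger pad.
Only numpy, scipy, OpenCV 4.12 (cv2) and the standard library are available. Lean on these libraries where they do the work, as an engineer would, in place of code of your own. Each camera call takes 0.05 s, during which the arm holds its last target. There are 200 camera calls.

## Working session

There is one attempt and no reset: what is moved stays moved. The work goes in short steps, Python scripts to look and compute and a tool call to move; the robot and the scene stay as the last step left them, time stands still between calls to the robot, and variables do not carry over. Pictures are saved under pics/ and viewed, at most 14 in all, crops included, and the job is handed in when it is done.

Besides the shell and the picture viewer there is one more tool, called after "Request:" as name(argument=value, ...) on one line, values as JSON. send_rows: Moves the arm, as the interface text tells. Its arguments: {"type":"object","properties":{"steps":{"type":"array","items":{"type":"array","items":{"type":"number"}}},"claw":{"type":"number"},"newtons":{"type":"number"}},"required":["steps"]}

```bash
mkdir -p pics; cat > h.py <<'E'
import numpy as np, cv2
from scipy.spatial.transform import Rotation as R
from plant import readout, viewer, order
def cam(n):
    i=viewer.camera_info(n); a=np.array(i["attitude"],float)
    Rm=a if a.shape==(3,3) else R.from_rotvec(a).as_matrix()
    return np.array(i["mtx"]),np.array(i["xyz"]),Rm
def ray(n,u,v,z):
    K,p,Rm=cam(n); d=Rm@np.linalg.solve(K,[u,v,1.]); return p+d*(z-p[2])/d[2]
def proj(n,P):
    K,p,Rm=cam(n); q=K@(Rm.T@(np.array(P)-p)); return q[:2]/q[2]
def shot(n,f):
    im=viewer.read_camera(n); cv2.imwrite(f"pics/{f}.png",im[:,:,::-1]); return im
E
python3 - <<'E'
from h import *
for n in("top","scene"):
    print(n,viewer.camera_info(n)); shot(n,n+"0")
print(readout.observe())
E
```

```text
top {'mtx': array([[399.94769779,   0.        , 317.66921212],
       [  0.        , 399.94769779, 196.27451408],
       [  0.        ,   0.        ,   1.        ]]), 'xyz': array([0.45498121, 0.03476425, 1.09291449]), 'attitude': array([-2.19286735,  2.21060882, -0.06539791])}
scene {'mtx': array([[498.66958974,   0.        , 317.5010193 ],
       [  0.        , 498.66958974, 201.89558965],
       [  0.        ,   0.        ,   1.        ]]), 'xyz': array([1.30531061, 0.19789873, 0.86797641]), 'attitude': array([-1.58601797, -1.97840108,  0.79324126])}
{'time_s': 0.1, 'joint_positions': array([ 1.15549879,  0.42666471,  0.07385523,  1.60655307, -0.03409722,
        1.11079902, -0.06710224]), 'qd': array([ 0.00016625, -0.00394299,  0.00036215, -0.00175982, -0.00190307,
        0.0010065 , -0.00091027]), 'joint_torque': array([ 7.29884734e-03, -9.51527953e+01,  3.77103075e+00, -4.64404750e+01,
        1.96579361e-02,  6.50743415e-03,  1.51851982e-04]), 'eef_pos': array([ 0.17717432, -0.6509209 ,  0.21047943]), 'orientation': array([-3.11276701e+00, -4.16080324e-01,  3.73917536e-04]), 'contact_force': array([-0.06733494,  0.05172982, -0.79799573]), 'wrist_torque': array([-0.0051659 , -0.00246257,  0.00290708]), 'grasp_force': 0.0, 'grip_width': 0.9981557712335214}
```

View pics/top0.png

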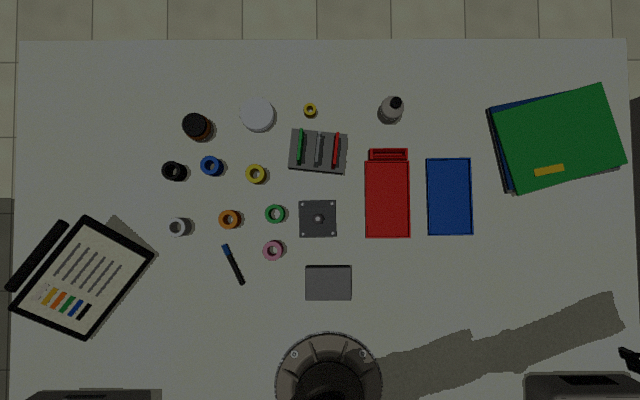

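View pics/scene0.png

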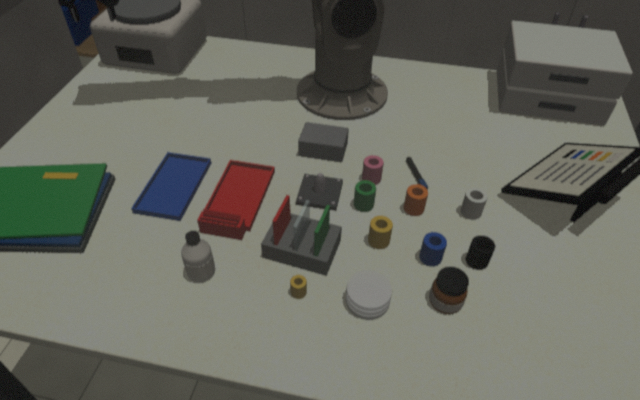

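The top view shows all six sleeves. In pixels they are white (179,227), yellow (256,173), orange (229,219), green (275,213), blue (211,165) and black (174,171). Two things resemble the yellow sleeve: a small yellow ring at (310,110) and a pink one at (274,250). The gauge is at (318,218), the rack at (318,152), the red tray at (388,195) with its holder on the far end, and the blue tray at (450,197). Next I'll measure them and enlarge the sleeve area.

```bash
cat >> h.py <<'E'
RNG={'yellow':((20,110,40),(33,255,255)),'orange':((5,110,40),(17,255,255)),'green':((45,90,30),(85,255,255)),'blue':((100,110,30),(125,255,255)),
'pink':((150,40,60),(179,150,255)),'red':((0,170,40),(4,255,255)),'dark':((0,0,0),(179,255,32)),'white':((0,0,95),(179,60,200))}
def blobs(im,c,amin=60,amax=8000):
    hsv=cv2.cvtColor(im,cv2.COLOR_RGB2HSV); m=cv2.inRange(hsv,*map(np.array,RNG[c]))
    cs,_=cv2.findContours(m,cv2.RETR_EXTERNAL,cv2.CHAIN_APPROX_NONE); out=[]
    for k in cs:
        h=cv2.convexHull(k); a=cv2.contourArea(h)
        if amin<a<amax:
            M=cv2.moments(h); out.append((M['m10']/a,M['m01']/a,a,k))
    return out
E
python3 - <<'E'
from h import *
T=cv2.imread("pics/top0.png")[:,:,::-1].copy(); S=cv2.imread("pics/scene0.png")[:,:,::-1].copy()
for c in RNG:
    for n,I in(("top",T),("scene",S)):
        if c in("dark","white") : continue
        for u,v,a,k in blobs(I,c): print(c,n,np.round([u,v,a],1),np.round(ray(n,u,v,.033)[:2],3))
hs=cv2.cvtColor(T,cv2.COLOR_RGB2HSV)
for p in [(179,221),(172,163),(150,227),(388,190),(318,195),(310,203),(295,160),(340,280),(310,230)]: print(p,hs[p[1],p[0]])
for n,uv in (("gauge",(318,218)),): print(ray("top",*uv,.06))
for n in("rb","bb"): pass
cv2.imwrite("pics/c1.png",cv2.resize(T[90:270,150:360],None,fx=3.3,fy=3.3,interpolation=cv2.INTER_CUBIC)[:,:,::-1]*1)
E
```

```text
yellow top [ 48.8 296.2 106. ] [0.252 0.726]
yellow top [254.6 173.  273. ] [0.57  0.191]
yellow top [548.7 169.4 208. ] [ 0.574 -0.596]
yellow top [309.3 109.2 116.5] [0.741 0.044]
yellow scene [298.4 282.6 176.5] [0.74  0.045]
yellow scene [381.1 229.8 458. ] [0.562 0.19 ]
yellow scene [ 59.7 175.2 178. ] [ 0.562 -0.6  ]
orange top [ 57.8 300.  101.5] [0.242 0.702]
orange top [227.9 219.2 289. ] [0.448 0.261]
orange top [199.7 132.2 161. ] [0.68  0.337]
orange scene [448.5 293.9 402. ] [0.701 0.342]
orange scene [415.5 198.9 524.5] [0.449 0.257]
green top [ 66.5 303.8  84.5] [0.232 0.679]
green top [274.3 213.3 265.5] [0.463 0.139]
green top [299.4 144.1 108. ] [0.647 0.071]
green scene [322.  218.6  96.5] [0.559 0.055]
green scene [365.2 187.8 204.5] [0.438 0.136]
green scene [  47.3  199.5 6691. ] [ 0.643 -0.581]
blue top [ 75.1 307.5  75. ] [0.222 0.657]
blue top [ 449.2  196.5 3428.5] [ 0.504 -0.327]
blue top [209.4 164.9 273. ] [0.592 0.31 ]
blue top [505.6 169.1 160. ] [ 0.576 -0.48 ]
blue top [515.1 103.7 245. ] [ 0.753 -0.511]
blue scene [ 42.3 240.6 511. ] [ 0.756 -0.52 ]
blue scene [434.8 241.8 300. ] [0.571 0.308]
blue scene [ 171.7  186.2 2577.5] [ 0.537 -0.318]
blue scene [  80.2   18.  1039. ] [-0.202 -0.996]
pink top [271.9 250.4 274.5] [0.365 0.145]
pink scene [372.5 168.5 417.5] [0.365 0.143]
red top [ 387.1  193.  3818. ] [ 0.514 -0.161]
red top [335.5 147.7  92.5] [ 0.636 -0.025]
red scene [ 238.8  197.3 1854.5] [ 0.536 -0.15 ]
(179, 221) [105   4 114]
(172, 163) [160  55  14]
(150, 227) [ 51  16 112]
(388, 190) [  0 226 105]
(318, 195) [ 45  18 113]
(310, 203) [150   6  43]
(295, 160) [30 11 70]
(340, 280) [30  4 69]
(310, 230) [60  6 45]
[0.44938416 0.02332415 0.06      ]
```

View pics/c1.png

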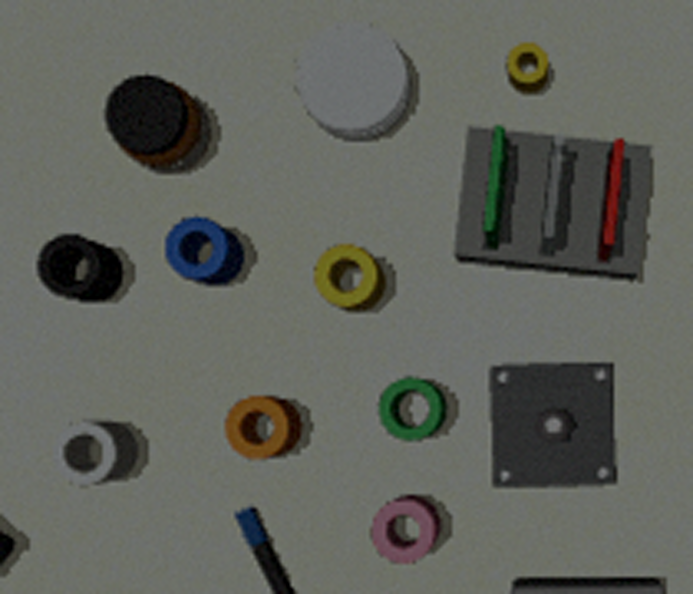

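The crop confirms the meant yellow is the larger ring, crop (348,276), at full-frame (255.5,173.6). The small yellow at (310,110) and the pink at (273,251) stay where they are. Next are the sleeve top circles, tray corners, gauge and plate.

```bash
cat >> h.py <<'E'
def ring(I,u,v,z=.06,w=22,f=6):
    x0,y0=int(u)-w,int(v)-w
    g=cv2.resize(I[y0:y0+2*w,x0:x0+2*w].astype(np.uint8),None,fx=f,fy=f,interpolation=cv2.INTER_CUBIC).max(2)
    g=cv2.normalize(g,None,0,255,cv2.NORM_MINMAX); r=.025*400/(1.093-z)*f
    o=[]
    for p2 in(26,20,15,11):
        c=cv2.HoughCircles(g,cv2.HOUGH_GRADIENT,1.5,8,param1=90,param2=p2,minRadius=int(r-5),maxRadius=int(r+5))
        if c is not None: o=c[0][:3]; break
    return [(round(x0+(c[0]+.5)/f-.5,1),round(y0+(c[1]+.5)/f-.5,1),round(c[2]/r,2),np.round(ray("top",x0+(c[0]+.5)/f-.5,y0+(c[1]+.5)/f-.5,z)[:2],4)) for c in o]
E
python3 - <<'E'
from h import *
T=cv2.imread("pics/top0.png")[:,:,::-1].copy(); S=cv2.imread("pics/scene0.png")[:,:,::-1].copy()
for n,(u,v) in dict(white=(177,227),yellow=(255.5,173.5),orange=(228.5,219.5),green=(275,213.5),blue=(209.5,165.5),black=(173,171)).items(): print(n,ring(T,u,v))
hs=cv2.cvtColor(T,cv2.COLOR_RGB2HSV)
for nm,c,(x0,x1,y0,y1),z in(("gauge",((0,0,20),(179,60,60)),(290,345,190,250),.015),("blue",RNG['blue'],(415,485,140,250),.018),("red",RNG['red'],(355,420,161,250),.018),("holder",RNG['red'],(355,420,140,162),.054),("plate",RNG['red'],(325,350,120,180),.11),("gplate",RNG['green'],(290,310,120,180),.11),("rack",((0,0,50),(179,60,85)),(282,352,120,180),.048)):
    m=np.zeros(T.shape[:2],np.uint8); m[y0:y1,x0:x1]=cv2.inRange(hs,*map(np.array,c))[y0:y1,x0:x1]
    m=cv2.morphologyEx(m,cv2.MORPH_OPEN,np.ones((2,2)))
    r=cv2.minAreaRect(cv2.findNonZero(m)); b=cv2.boxPoints(r)
    w=np.array([ray("top",*p,z)[:2] for p in b]); print(nm,np.round(r[0],1),"c",w.mean(0).round(4),"sides",np.linalg.norm(w[1]-w[0]).round(3),np.linalg.norm(w[2]-w[1]).round(3),"dir",np.degrees(np.arctan2(*(w[1]-w[0])[::-1])).round(1),np.round(w,3).tolist())
print("tip",ray("top",150+553.5/3.3,90+425.5/3.3,.065))
E
python3 - <<'E'
import cv2
T=cv2.imread("pics/top0.png")
cv2.imwrite("pics/c2.png",cv2.convertScaleAbs(cv2.resize(T[115:250,285:420],None,fx=4.4,fy=4.4,interpolation=cv2.INTER_CUBIC),alpha=1.8))
E
```

```text
white [(np.float32(175.5), np.float32(226.7), np.float32(0.95), array([0.4301, 0.3894])), (np.float32(181.7), np.float32(226.0), np.float32(1.01), array([0.4319, 0.3734]))]
yellow [(np.float32(257.2), np.float32(175.2), np.float32(0.93), array([0.5613, 0.1798])), (np.float32(254.2), np.float32(173.0), np.float32(0.98), array([0.5672, 0.1875])), (np.float32(258.2), np.float32(174.2), np.float32(0.93), array([0.5639, 0.1772]))]
orange [(np.float32(227.0), np.float32(219.2), np.float32(1.01), array([0.4482, 0.2576])), (np.float32(231.5), np.float32(218.7), np.float32(0.96), array([0.4494, 0.246 ]))]
green [(np.float32(274.5), np.float32(213.5), np.float32(1.07), array([0.462 , 0.1355])), (np.float32(273.0), np.float32(213.5), np.float32(1.04), array([0.462 , 0.1393]))]
blue [(np.float32(208.5), np.float32(165.0), np.float32(0.98), array([0.5888, 0.3057])), (np.float32(214.2), np.float32(167.2), np.float32(0.95), array([0.5829, 0.2909]))]
black [(np.float32(170.2), np.float32(170.0), np.float32(0.96), array([0.5766, 0.4042])), (np.float32(171.5), np.float32(170.7), np.float32(1.07), arra
[... 290 characters left out ...]
 [388. 200.] c [ 0.4965 -0.1662] sides 0.119 0.205 dir -90.4 [[0.599, -0.108], [0.599, -0.228], [0.393, -0.224], [0.395, -0.105]]
holder [388.5 155.5] c [ 0.6112 -0.1628] sides 0.102 0.034 dir -90.4 [[0.629, -0.112], [0.628, -0.214], [0.594, -0.214], [0.594, -0.111]]
plate [336.6 148.5] c [ 0.6212 -0.0236] sides 0.078 0.008 dir -6.3 [[0.583, -0.015], [0.66, -0.024], [0.66, -0.032], [0.582, -0.023]]
gplate [300.5 144.6] c [0.6316 0.0657] sides 0.078 0.009 dir -6.6 [[0.593, 0.075], [0.671, 0.066], [0.67, 0.057], [0.592, 0.066]]
rack [319.  151.7] c [0.6236 0.019 ] sides 0.106 0.154 dir -7.4 [[0.581, 0.102], [0.686, 0.088], [0.666, -0.064], [0.561, -0.05]]
tip [0.44701002 0.02409953 0.065     ]
```

View pics/c2.png

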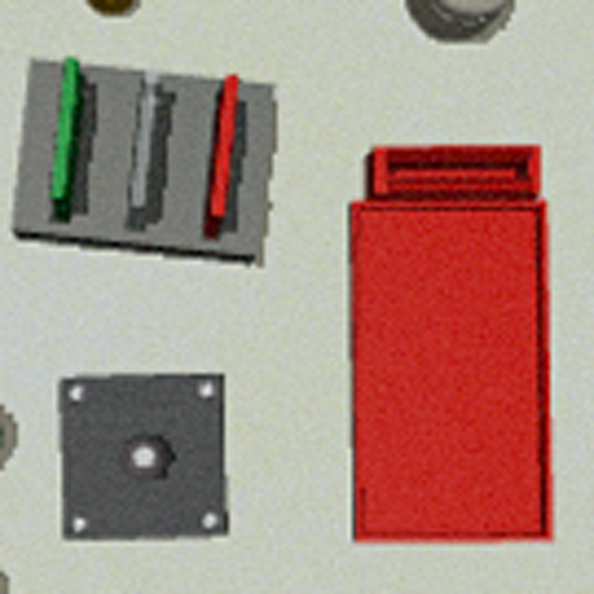

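The crop shows the gauge nose at (317.5,218.5), the red plate leaning about 6–7° in yaw, and the holder slot at about (388,154). First I move towards the white sleeve, squaring the tool to the world axes on the way.

Request:
send_rows(steps=[[40,-27,0,0.05],[80,-54,0,0.1],[120,-81,0,0.15],[160,-108,0,0.2],[200,-135,0,0.266],[240,-162,0,0.266],[280,-190,0,0.266],[320,-228,0,0.266],[356,-267,0,0.266],[356,-267,0,0.266]], claw=85, newtons=40)

```text
time_s: 1.1
eef_pos: [0.4535, -0.2945, 0.211]
orientation: [-3.14, -0.011, -0.001]
contact_force: [-0.9, 0.1, 0.0]
grip_width: 0.997
grasp_force: 0.0
```

```bash
python3 - <<'E'
from h import *
S=cv2.imread("pics/scene0.png")[:,:,::-1].copy()
o=readout.observe(); print(o['time_s'],o['eef_pos'],o['orientation'],o['joint_positions'],o['contact_force'])
# red tray / blue tray in scene, pin tip predictions
for P in ((.4475,.0245,.065),(.447,.0225,.015),(.430,.3866,.06)): print(P,proj("scene",P),proj("top",P))
c=S[160:230,290:500]; cv2.imwrite("pics/c3.png",cv2.convertScaleAbs(cv2.resize(c,None,fx=3.8,fy=3.8,interpolation=cv2.INTER_CUBIC),alpha=1.7)[:,:,::-1])
E
```

```text
1.1 [ 0.45346998 -0.29446424  0.21101816] [-3.13984633e+00 -1.08670515e-02 -8.50474469e-04] [ 0.54007357  0.21202542 -0.0945865   1.90177942  0.0211083   1.02907152
 -1.12717132] [-0.9238907   0.14312973  0.01716892]
(0.4475, 0.0245, 0.065) [319.40393637 173.5927804 ] [317.56964654 218.74947964]
(0.447, 0.0225, 0.015) [318.36756454 188.38659973] [318.12767634 218.7954467 ]
(0.43, 0.3866, 0.06) [474.4095879  194.09711539] [176.55586207 226.74771041]
```

View pics/c3.png

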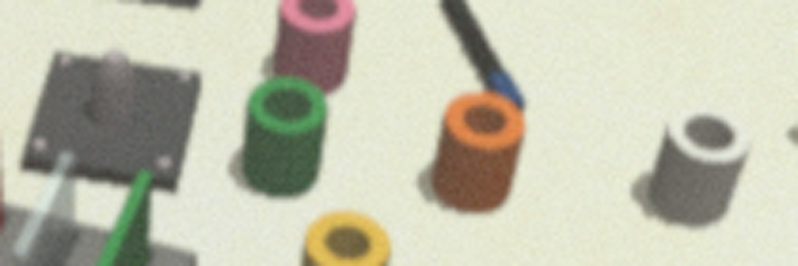

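Request:
send_rows(steps=[[0,-35,0,-0.145],[0,-70,0,-0.29],[0,-105,0,-0.435],[0,-140,0,-0.58],[0,-175,0,-0.725],[0,-210,0,-0.87],[0,-245,0,-1.015],[0,-280,0,-1.16],[0,-315,0,-1.305],[0,-350,0,-1.45]])

```text
time_s: 2.1
eef_pos: [0.4505, 0.0508, 0.2111]
orientation: [2.346, 2.089, -0.0]
contact_force: [0.9, -0.5, 0.3]
grip_width: 0.995
grasp_force: 0.0
```

Request:
send_rows(steps=[[33,-6,0,-0.145],[66,-12,0,-0.29],[100,-18,0,-0.435],[133,-24,0,-0.58],[166,-30,10,-0.725],[200,-36,20,-0.87],[233,-42,30,-1.015],[266,-48,40,-1.16],[300,-55,60,-1.305],[332,-60,80,-1.45]])

```text
time_s: 3.1
eef_pos: [0.4313, 0.3879, 0.1304]
orientation: [0.37, 3.119, 0.0]
contact_force: [1.4, -0.7, 1.0]
grip_width: 0.994
grasp_force: 0.0
```

Request:
send_rows(steps=[[0,0,0,-0.12],[0,0,0,-0.2416],[0,0,0,-0.2416]])

```text
time_s: 3.4
eef_pos: [0.4312, 0.3864, 0.1305]
orientation: [0.003, -3.14, 0.0]
contact_force: [0.8, 0.1, 0.6]
grip_width: 0.996
grasp_force: 0.0
```

```bash
cat >> h.py <<'E'
def st():
    o=readout.observe(); x=R.from_rotvec(o['orientation']).as_matrix()[:,0]
    print(o['time_s'],'pos',o['eef_pos'].round(4),'psi',np.arctan2(x[1],x[0]).round(4),'j',o['joint_positions'].round(2),'F',o['contact_force'].round(1),'w',round(o['grip_width']*85.4,1))
E
python3 -c "
from h import *
shot('top','t1');st()"
```

```text
3.45 pos [0.4314 0.3863 0.1307] psi 3.1384 j [-0.17  0.49 -0.86  1.86  0.44  0.99  0.35] F [-0.5 -0.3 -0.3] w 85.1
```

Request:
send_rows(steps=[[1,0,40,0],[1,0,80,0],[1,0,102,0],[1,0,102,0]])

```text
time_s: 3.85
eef_pos: [0.4293, 0.3849, 0.0266]
orientation: [-0.006, -3.139, 0.005]
contact_force: [-0.4, -0.1, 0.8]
grip_width: 0.994
grasp_force: 0.0
```

Request:
send_rows(steps=[[0,0,0,0],[0,0,0,0],[0,0,0,0],[0,0,0,0],[0,0,0,0]], claw=40)

```text
time_s: 4.35
eef_pos: [0.4312, 0.3875, 0.0313]
orientation: [0.002, 3.139, 0.002]
contact_force: [-3.1, -2.8, 13.6]
grip_width: 0.559
grasp_force: 38.8
```

Request:
send_rows(steps=[[0,0,-40,0],[0,0,-80,0],[0,0,-100,0],[0,0,-100,0]])

```text
time_s: 4.75
eef_pos: [0.4317, 0.388, 0.1332]
orientation: [0.002, 3.137, 0.005]
contact_force: [0.1, 0.8, -1.1]
grip_width: 0.56
grasp_force: 41.3
```

```bash
python3 -c "
from h import *
shot('scene','s1');st()"
```

```text
4.8 pos [0.4312 0.3871 0.1312] psi 3.1403 j [-0.17  0.49 -0.86  1.86  0.44  0.99  0.34] F [ 0.1 -0.1 -2.1] w 47.5
```

View pics/s1.png

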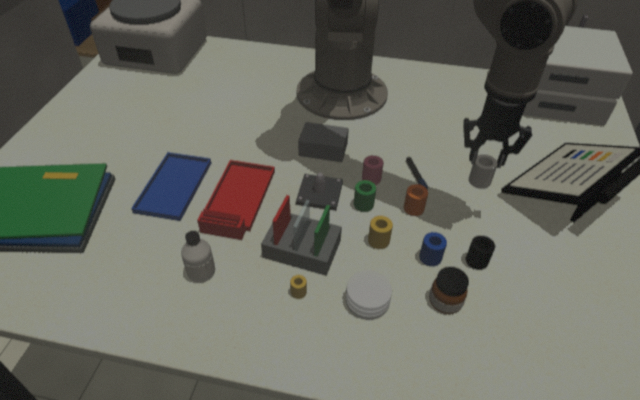

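The sleeve is lifted, seen at (483,170), so I carry it to the gauge.

Request:
send_rows(steps=[[-2,-40,0,0],[-4,-80,0,0],[-6,-120,0,0],[-8,-160,0,0],[-10,-200,0,0],[-12,-240,0,0],[-14,-285,0,0],[-16,-325,0,0],[-16,-363,0,0],[-16,-363,0,0]])

```text
time_s: 5.8
eef_pos: [0.4453, 0.0184, 0.1282]
orientation: [-0.011, -3.14, 0.003]
contact_force: [-1.0, 0.6, -0.5]
grip_width: 0.554
grasp_force: 41.5
```

Request:
send_rows(steps=[[0,0,15,0],[0,0,30,0],[0,0,35,0],[0,0,40,0],[0,0,43,0],[0,0,46,0],[0,0,46,0]])

```text
time_s: 6.5
eef_pos: [0.4463, 0.0238, 0.0831]
orientation: [0.0, 3.141, 0.0]
contact_force: [0.4, -0.3, -1.4]
grip_width: 0.556
grasp_force: 41.6
```

```bash
python3 -c "
from h import *
st();shot('scene','s2')"
```

```text
6.5 pos [0.4463 0.0238 0.0831] psi 3.1415 j [ 0.53  0.33 -0.83  2.18  0.36  0.76  1.04] F [ 0.4 -0.3 -1.4] w 47.5
```

Request:
send_rows(steps=[[0,0,2,0],[0,0,4,0],[0,0,5,0],[0,0,5,0]])

```text
time_s: 6.95
eef_pos: [0.4463, 0.0241, 0.0781]
orientation: [-0.0, 3.141, 0.001]
contact_force: [1.1, 4.1, -0.8]
grip_width: 0.557
grasp_force: 41.6
```

Request:
send_rows(steps=[[0,0,2,0],[0,0,4,0],[0,0,6,0],[0,0,6,0]])

```text
time_s: 7.35
eef_pos: [0.4463, 0.0241, 0.072]
orientation: [-0.0, 3.141, 0.001]
contact_force: [1.0, 6.6, -2.5]
grip_width: 0.558
grasp_force: 41.6
```

Request:
send_rows(steps=[[0,1,4,0],[0,1,8,0],[0,1,12,0],[0,1,16,0],[0,1,20,0],[0,1,24,0],[0,1,26,0],[0,1,28,0],[0,1,28,0]])

```text
time_s: 8.25
eef_pos: [0.4506, 0.0255, 0.0461]
orientation: [0.0, 3.134, 0.001]
contact_force: [9.1, 2.7, 32.4]
grip_width: 0.563
grasp_force: 45.0
```

```bash
python3 -c "
from h import *
st();shot('scene','s3')"
```

```text
8.25 pos [0.4506 0.0255 0.0461] psi 3.1415 j [ 0.47  0.4  -0.78  2.2   0.45  0.69  0.95] F [ 9.1  2.7 32.4] w 48.1
```

View pics/s3.png

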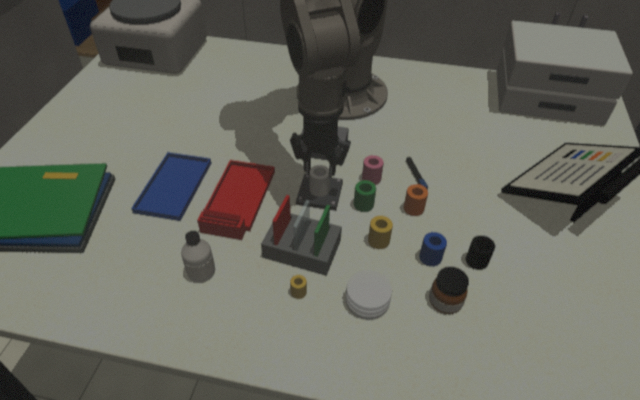

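White goes fully down (TCP 46 mm, lower end about 15 mm), so it fits and goes to the blue tray.

Request:
send_rows(steps=[[0,0,-10,0],[0,0,-35,0],[0,0,-60,0],[0,0,-80,0],[0,0,-80,0]])

```text
time_s: 8.8
eef_pos: [0.4467, 0.0241, 0.1258]
orientation: [0.002, 3.14, -0.002]
contact_force: [0.5, 0.4, -0.9]
grip_width: 0.557
grasp_force: 42.5
```

Request:
send_rows(steps=[[-8,-40,0,0],[-20,-80,0,0],[-35,-120,0,0],[-50,-160,0,0],[-65,-200,0,0],[-80,-240,0,0],[-95,-280,0,0],[-108,-320,0,0],[-119,-358,0,0],[-119,-358,0,0]])

```text
time_s: 9.8
eef_pos: [0.5637, -0.3393, 0.1215]
orientation: [-0.01, -3.139, 0.001]
contact_force: [-0.8, 0.8, -1.9]
grip_width: 0.559
grasp_force: 42.5
```

Request:
send_rows(steps=[[0,0,40,0],[0,0,70,0],[0,0,82,0],[0,0,88,0],[0,0,88,0]])

```text
time_s: 10.3
eef_pos: [0.5651, -0.3332, 0.0363]
orientation: [0.0, -3.141, 0.0]
contact_force: [0.7, 0.6, -1.2]
grip_width: 0.558
grasp_force: 43.3
```

Request:
send_rows(steps=[[0,0,0,0],[0,0,0,0],[0,0,-1,0],[0,0,-40,0],[0,0,-88,0],[0,0,-100,0]], claw=85)

```text
time_s: 10.9
eef_pos: [0.5674, -0.3339, 0.1415]
orientation: [0.0, 3.136, -0.005]
contact_force: [0.6, 0.6, 1.1]
grip_width: 0.997
grasp_force: 0.0
```

```bash
cat >> h.py <<'E'
G={'white':(177,227),'yellow':(254.5,173),'orange':(228,219.2),'green':(274,213.4),'blue':(209,165),'black':(171.5,170.5)}
def find(I,c):
    if c=='black':
        V=cv2.medianBlur(I,3).max(2); m=((V<45)*255).astype(np.uint8); m[:,:155]=0;m[:,193:]=0;m[:157]=0;m[192:]=0
        k=max(cv2.findContours(m,0,1)[0],key=cv2.contourArea); h=cv2.convexHull(k);M=cv2.moments(h);print(c,M['m10']/M['m00'],M['m01']/M['m00'],M['m00'])
    else:
        for u,v,a,k in blobs(I,c,150,400): print(c,round(u,1),round(v,1),a,ray('top',u,v,.06)[:2].round(4))
E
python3 -c "
from h import *
st();I=shot('top','t4')
for c in ('yellow','orange','green','blue','black'): find(I,c)"
```

```text
10.9 pos [ 0.5674 -0.3339  0.1415] psi 3.1415 j [ 0.93  0.55 -0.68  1.68  0.39  1.05  1.69] F [0.6 0.6 1.1] w 85.1
yellow 254.8 173.0 280.0 [0.5671 0.186 ]
orange 228.9 219.1 323.5 [0.4486 0.2525]
orange 199.6 132.3 163.0 [0.6742 0.3291]
green 274.3 213.3 266.5 [0.4624 0.1359]
green 504.4 117.7 397.5 [ 0.7082 -0.4679]
blue 209.5 164.8 271.5 [0.5892 0.3031]
blue 505.9 106.0 172.5 [ 0.7392 -0.4729]
black 174.04984423676012 170.89452603471295 374.5
```

View pics/t4.png

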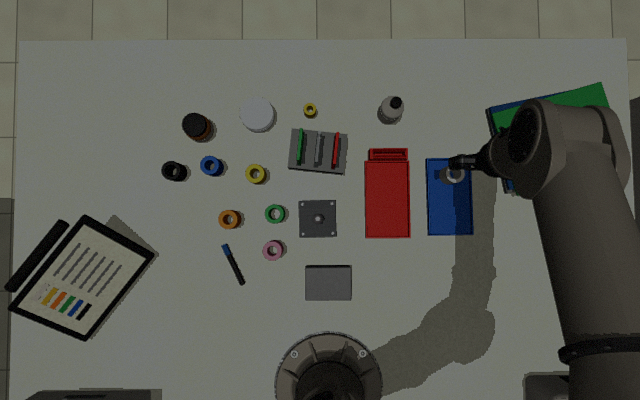

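The white sleeve stands in the far end of the blue tray at (453,172), and nothing else has moved. Yellow is next at (254.8,173).

Request:
send_rows(steps=[[16,40,0,0],[32,80,0,0],[48,120,0,0],[64,160,0,0],[80,200,0,0],[95,240,0,0],[95,280,0,0],[95,320,0,0],[95,360,0,0],[95,400,0,0]])

```text
time_s: 11.95
eef_pos: [0.4699, 0.068, 0.1361]
orientation: [0.001, 3.141, -0.001]
contact_force: [1.4, 0.5, -0.1]
grip_width: 0.998
grasp_force: 0.0
```

Request:
send_rows(steps=[[-24,30,0,0],[-48,60,0,0],[-72,90,0,0],[-97,119,0,0],[-97,119,20,0],[-97,119,50,0],[-97,119,90,0],[-97,119,106,0],[-97,119,106,0]])

```text
time_s: 12.85
eef_pos: [0.5658, 0.1852, 0.0283]
orientation: [0.0, -3.138, 0.001]
contact_force: [-0.0, -0.6, 0.5]
grip_width: 0.997
grasp_force: 0.0
```

Request:
send_rows(steps=[[0,0,0,0],[0,0,0,0],[0,0,0,0],[0,0,0,0],[0,0,0,0]], claw=40)

```text
time_s: 13.35
eef_pos: [0.5686, 0.1861, 0.0323]
orientation: [0.001, 3.138, 0.001]
contact_force: [-1.6, -0.2, 10.9]
grip_width: 0.558
grasp_force: 39.2
```

Request:
send_rows(steps=[[0,0,-40,0],[0,0,-80,0],[0,0,-100,0],[0,0,-100,0]])

```text
time_s: 13.75
eef_pos: [0.5691, 0.1863, 0.1343]
orientation: [0.001, 3.136, 0.002]
contact_force: [0.4, 0.3, -1.2]
grip_width: 0.556
grasp_force: 41.2
```

Request:
send_rows(steps=[[24,-32,0,0],[48,-64,0,0],[72,-96,0,0],[96,-128,0,0],[120,-160,0,0],[120,-160,0,0],[120,-160,15,0],[120,-160,30,0],[120,-160,40,0],[120,-160,45,0]])

```text
time_s: 14.75
eef_pos: [0.4469, 0.0258, 0.0844]
orientation: [0.0, -3.141, -0.0]
contact_force: [0.5, -2.7, 2.9]
grip_width: 0.555
grasp_force: 41.8
```

Request:
send_rows(steps=[[0,0,2,0],[0,0,4,0],[0,0,6,0],[0,0,6,0]])

```text
time_s: 15.15
eef_pos: [0.4502, 0.0262, 0.0814]
orientation: [0.0, 3.136, -0.001]
contact_force: [-0.0, -3.0, 32.2]
grip_width: 0.553
grasp_force: 47.2
```

It stops with the lower end at about 51–52 mm. I'll release it there so it can centre itself, to confirm it is tight and not just off-axis.

Request:
send_rows(steps=[[0,0,-4,0],[0,0,-4,0],[0,0,-4,0],[0,0,-4,0]], claw=62)

```text
time_s: 15.55
eef_pos: [0.4471, 0.0257, 0.083]
orientation: [-0.0, -3.141, -0.0]
contact_force: [-0.4, 0.4, 0.0]
grip_width: 0.726
grasp_force: 0.0
```

```bash
cat >> h.py <<'E'
def zs(uv,x=.447,y=.0245):
    # height on gauge axis whose scene row fits uv
    z=np.linspace(0,.16,321); r=[proj('scene',(x,y,t))[1] for t in z]; return z[np.argmin(np.abs(np.array(r)-uv))]
E
python3 -c "
from h import *
st();I=shot('scene','s5')
for u,v,a,k in blobs(I,'yellow'):
  if 290<u<350: 
    b=cv2.boundingRect(k);print(u,v,a,b,'zmid',zs(v))
for b in(.015,.052): print(b,[proj('scene',(.447,.0245,b+t)).round(1) for t in (0,.03,.06)])
cv2.imwrite('pics/c5.png',cv2.convertScaleAbs(cv2.resize(I[110:230,260:380],None,fx=4,fy=4),alpha=1.7)[:,:,::-1])"
```

```text
15.55 pos [0.4471 0.0257 0.083 ] psi 3.1415 j [ 0.55  0.34 -0.85  2.18  0.37  0.77  1.02] F [-0.4  0.4  0. ] w 62.0
298.3976449275362 282.98007246376807 184.0 (291, 275, 15, 19) zmid 0.0
319.8476903870162 168.48876404494382 534.0 (310, 153, 21, 32) zmid 0.081
0.015 [array([319.2, 188.5]), array([319.3, 179.6]), array([319.5, 170.3])]
0.052 [array([319.4, 177.5]), array([319.5, 168.1]), array([319.7, 158.4])]
```

View pics/c5.png

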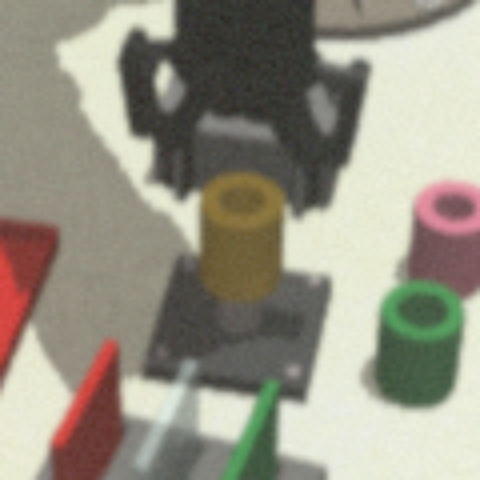

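The yellow sleeve sits on the nose with its middle at row 168.5, which puts its lower end at about 52 mm. It is tight and goes to the red tray.

Request:
send_rows(steps=[[0,0,0,0],[0,0,0,0],[0,0,0,0],[0,0,0,0],[0,0,-20,0],[0,0,-42,0],[0,0,-42,0]], claw=40)

```text
time_s: 16.3
eef_pos: [0.4484, 0.0259, 0.1271]
orientation: [0.0, 3.139, -0.0]
contact_force: [-0.3, -0.3, -1.3]
grip_width: 0.555
grasp_force: 41.2
```

Request:
send_rows(steps=[[-22,-38,0,0],[-44,-76,0,0],[-66,-115,0,0],[-88,-153,0,0],[-111,-192,0,0],[-111,-192,0,0],[-111,-192,40,0],[-111,-192,75,0],[-111,-192,88,0],[-111,-192,88,0]])

```text
time_s: 17.3
eef_pos: [0.5574, -0.1657, 0.0355]
orientation: [0.001, -3.139, -0.002]
contact_force: [0.9, -0.2, -1.1]
grip_width: 0.553
grasp_force: 56.8
```

Request:
send_rows(steps=[[0,0,0,0],[0,0,0,0],[0,0,-1,0],[0,0,-40,0],[0,0,-80,0],[0,0,-99,0]], claw=85)

```text
time_s: 17.9
eef_pos: [0.5594, -0.1663, 0.1398]
orientation: [0.0, 3.138, -0.002]
contact_force: [0.4, -0.9, -0.5]
grip_width: 0.997
grasp_force: 0.0
```

```bash
python3 -c "
from h import *
st();I=shot('top','t6')
for c in ('yellow','orange','green','blue','black'): find(I,c)"
```

```text
17.9 pos [ 0.5594 -0.1663  0.1398] psi 3.1415 j [ 0.79  0.46 -0.77  1.85  0.38  0.99  1.42] F [ 0.4 -0.9 -0.5] w 85.1
yellow 389.6 179.2 195.0 [ 0.5485 -0.1634]
yellow 548.7 169.4 208.5 [ 0.571  -0.5797]
orange 229.2 219.0 332.0 [0.4488 0.2518]
orange 200.3 130.6 221.5 [0.6788 0.3273]
green 274.4 213.5 265.0 [0.462  0.1357]
blue 433.4 225.5 203.0 [ 0.4275 -0.2747]
blue 209.6 165.0 273.0 [0.5888 0.3029]
blue 515.6 103.5 240.5 [ 0.7456 -0.4987]
black 173.98654104979812 170.83086585912966 371.5
```

Request:
send_rows(steps=[[30,35,0,0],[60,70,0,0],[90,105,0,0],[105,145,0,0],[108,190,0,0],[109,235,0,0],[109,280,0,0],[109,325,0,0],[109,370,0,0],[109,419,0,0]])

```text
time_s: 18.95
eef_pos: [0.4493, 0.2539, 0.1364]
orientation: [0.002, 3.141, -0.001]
contact_force: [1.1, -0.6, 0.8]
grip_width: 0.995
grasp_force: 0.0
```

Request:
send_rows(steps=[[0,0,10,0],[0,0,40,0],[0,0,80,0],[0,0,106,0],[0,0,106,0]])

```text
time_s: 19.45
eef_pos: [0.4475, 0.2517, 0.0277]
orientation: [0.001, -3.138, 0.003]
contact_force: [0.7, 0.3, 1.0]
grip_width: 0.998
grasp_force: 0.0
```

Request:
send_rows(steps=[[0,0,0,0],[0,0,0,0],[0,0,0,0],[0,0,0,0],[0,0,0,0],[0,0,-40,0],[0,0,-80,0],[0,0,-100,0],[0,0,-100,0]], claw=40)

```text
time_s: 20.35
eef_pos: [0.451, 0.2535, 0.1338]
orientation: [0.002, 3.136, 0.003]
contact_force: [-0.1, -0.1, -0.7]
grip_width: 0.556
grasp_force: 42.4
```

Request:
send_rows(steps=[[2,-45,0,0],[2,-90,0,0],[2,-135,0,0],[2,-180,0,0],[2,-227,0,0],[2,-227,0,0],[2,-227,15,0],[2,-227,30,0],[2,-227,40,0],[2,-227,45,0]])

```text
time_s: 21.35
eef_pos: [0.4471, 0.0258, 0.0845]
orientation: [0.0, -3.141, -0.001]
contact_force: [2.1, 1.9, 2.2]
grip_width: 0.549
grasp_force: 42.7
```

Request:
send_rows(steps=[[0,0,2,0],[0,0,4,0],[0,0,6,0],[0,0,6,0]])

```text
time_s: 21.75
eef_pos: [0.4504, 0.0267, 0.0815]
orientation: [-0.0, 3.136, 0.0]
contact_force: [1.5, 1.2, 33.0]
grip_width: 0.552
grasp_force: 47.0
```

Same stop height as yellow, so I do the release check again.

Request:
send_rows(steps=[[0,0,-4,0],[0,0,-4,0],[0,0,-4,0],[0,0,-4,0]], claw=62)

```text
time_s: 22.15
eef_pos: [0.447, 0.0256, 0.083]
orientation: [-0.0, -3.141, 0.0]
contact_force: [0.3, 0.8, 0.1]
grip_width: 0.725
grasp_force: 0.0
```

```bash
cat >> h.py <<'E'
def check(c,f):
    st();I=shot('scene',f)
    for u,v,a,k in blobs(I,c):
        if 300<u<340 and v<200: print(c,round(u,1),round(v,1),a,cv2.boundingRect(k),'zbottom~',zs(v)-.03)
E
python3 -c "
from h import *
check('orange','s7')"
```

```text
22.15 pos [0.447  0.0256 0.083 ] psi 3.1413 j [ 0.57  0.35 -0.88  2.18  0.39  0.78  1.  ] F [0.3 0.8 0.1] w 61.9
orange 319.9 168.3 550.0 (310, 153, 21, 32) zbottom~ 0.051500000000000004
```

Orange is tight (lower end about 52 mm) and goes to the middle of the red tray.

Request:
send_rows(steps=[[0,0,0,0],[0,0,0,0],[0,0,0,0],[0,0,0,0],[0,0,-20,0],[0,0,-42,0],[0,0,-42,0]], claw=40)

```text
time_s: 22.9
eef_pos: [0.4484, 0.0259, 0.127]
orientation: [0.0, 3.139, -0.0]
contact_force: [-1.1, -0.5, -1.6]
grip_width: 0.547
grasp_force: 41.6
```

Request:
send_rows(steps=[[-10,-38,0,0],[-20,-76,0,0],[-30,-115,0,0],[-40,-153,0,0],[-50,-192,0,0],[-50,-192,0,0],[-50,-192,40,0],[-50,-192,75,0],[-50,-192,88,0],[-50,-192,88,0]])

```text
time_s: 23.9
eef_pos: [0.4966, -0.1654, 0.0357]
orientation: [0.001, -3.14, -0.002]
contact_force: [-1.1, -0.3, -0.8]
grip_width: 0.552
grasp_force: 50.5
```

Request:
send_rows(steps=[[0,0,0,0],[0,0,0,0],[0,0,-1,0],[0,0,-40,0],[0,0,-80,0],[0,0,-99,0]], claw=85)

```text
time_s: 24.5
eef_pos: [0.4983, -0.1664, 0.1395]
orientation: [0.0, 3.139, -0.002]
contact_force: [0.2, -0.1, -0.6]
grip_width: 0.996
grasp_force: 0.0
```

```bash
python3 -c "
from h import *
st();I=shot('top','t8')
for c in ('yellow','orange','green','blue','black'): find(I,c)"
```

```text
24.5 pos [ 0.4983 -0.1664  0.1395] psi 3.1415 j [ 0.89  0.37 -0.83  1.97  0.34  0.94  1.46] F [ 0.2 -0.1 -0.6] w 85.0
yellow 389.4 176.5 304.0 [ 0.5553 -0.1631]
yellow 548.5 169.5 212.0 [ 0.5708 -0.5794]
orange 200.3 130.7 224.5 [0.6785 0.3273]
green 274.4 213.3 268.5 [0.4623 0.1357]
blue 209.7 165.2 283.0 [0.5883 0.3025]
blue 505.4 167.9 167.0 [ 0.5756 -0.4665]
blue 513.8 104.0 236.5 [ 0.7442 -0.4939]
black 173.98654104979812 170.83086585912966 371.5
```

View pics/t8.png

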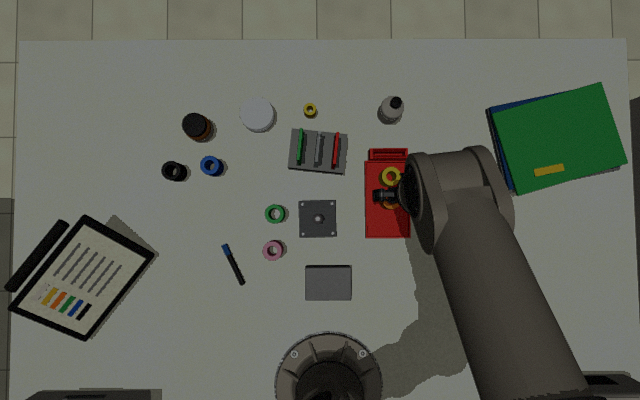

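Yellow (391,176) and orange (389,201) stand in the red tray. Green is next at (274.4,213.3).

Request:
send_rows(steps=[[10,40,0,0],[20,80,0,0],[30,120,0,0],[35,160,0,0],[35,200,0,0],[35,240,0,0],[35,275,0,0],[35,302,0,0],[35,302,10,0],[35,302,30,0]])

```text
time_s: 25.55
eef_pos: [0.463, 0.1364, 0.1067]
orientation: [-0.002, 3.139, 0.0]
contact_force: [0.6, -1.2, -0.2]
grip_width: 0.997
grasp_force: 0.0
```

Request:
send_rows(steps=[[0,0,30,0],[0,0,60,0],[0,0,76,0],[0,0,76,0]])

```text
time_s: 25.95
eef_pos: [0.4608, 0.1348, 0.0284]
orientation: [-0.0, -3.138, 0.001]
contact_force: [-0.4, 0.2, 0.8]
grip_width: 0.993
grasp_force: 0.0
```

Request:
send_rows(steps=[[0,0,0,0],[0,0,0,0],[0,0,0,0],[0,0,0,0],[0,0,0,0],[0,0,-40,0],[0,0,-80,0],[0,0,-100,0],[0,0,-100,0]], claw=40)

```text
time_s: 26.85
eef_pos: [0.464, 0.1359, 0.1333]
orientation: [0.002, 3.136, 0.0]
contact_force: [-1.5, -0.0, -1.3]
grip_width: 0.554
grasp_force: 42.8
```

Request:
send_rows(steps=[[5,-37,0,0],[10,-74,0,0],[15,-110,0,0],[15,-110,0,0],[15,-110,15,0],[15,-110,30,0],[15,-110,40,0],[15,-110,45,0]])

```text
time_s: 27.65
eef_pos: [0.4467, 0.0259, 0.0842]
orientation: [0.0, -3.14, -0.0]
contact_force: [0.0, 0.4, -0.4]
grip_width: 0.554
grasp_force: 42.8
```

Request:
send_rows(steps=[[0,0,2,0],[0,0,4,0],[0,0,6,0],[0,0,6,0]])

```text
time_s: 28.05
eef_pos: [0.4474, 0.0257, 0.0793]
orientation: [0.001, 3.141, 0.0]
contact_force: [1.8, -0.1, -1.5]
grip_width: 0.554
grasp_force: 42.7
```

No resistance, so green slides on and I continue down.

Request:
send_rows(steps=[[0,0,4,0],[0,0,8,0],[0,0,12,0],[0,0,16,0],[0,0,20,0],[0,0,24,0],[0,0,28,0],[0,0,31,0],[0,0,33,0],[0,0,33,0]])

```text
time_s: 29.05
eef_pos: [0.4481, 0.0259, 0.0464]
orientation: [0.0, 3.14, 0.0]
contact_force: [3.2, -0.3, 8.0]
grip_width: 0.554
grasp_force: 43.7
```

```bash
python3 -c "
from h import *
check('green','s9')"
```

```text
29.05 pos [0.4481 0.0259 0.0464] psi 3.1415 j [ 0.52  0.42 -0.84  2.2   0.48  0.71  0.92] F [ 3.2 -0.3  8. ] w 47.3
```

Green rests on the base (8 N at TCP 46 mm), so it fits and goes to the middle of the blue tray.

Request:
send_rows(steps=[[0,0,-10,0],[0,0,-35,0],[0,0,-60,0],[0,0,-79,0],[0,0,-79,0]])

```text
time_s: 29.6
eef_pos: [0.4478, 0.0257, 0.1273]
orientation: [0.001, 3.139, -0.001]
contact_force: [0.6, 0.6, -1.7]
grip_width: 0.55
grasp_force: 42.8
```

Request:
send_rows(steps=[[-6,-40,0,0],[-12,-80,0,0],[-18,-120,0,0],[-24,-160,0,0],[-30,-200,0,0],[-36,-240,0,0],[-42,-280,0,0],[-50,-320,0,0],[-56,-359,0,0],[-56,-359,0,0]])

```text
time_s: 30.6
eef_pos: [0.5018, -0.3386, 0.1236]
orientation: [-0.01, -3.14, -0.0]
contact_force: [-0.1, -0.2, -1.0]
grip_width: 0.549
grasp_force: 42.8
```

Request:
send_rows(steps=[[0,0,40,0],[0,0,70,0],[0,0,82,0],[0,0,88,0],[0,0,88,0]])

```text
time_s: 31.1
eef_pos: [0.5032, -0.3329, 0.0372]
orientation: [0.0, -3.141, -0.001]
contact_force: [0.5, -0.0, -0.9]
grip_width: 0.554
grasp_force: 42.8
```

Request:
send_rows(steps=[[0,0,0,0],[0,0,0,0],[0,0,-1,0],[0,0,-40,0],[0,0,-80,0],[0,0,-99,0]], claw=85)

```text
time_s: 31.7
eef_pos: [0.5044, -0.3337, 0.14]
orientation: [0.0, 3.138, -0.003]
contact_force: [0.6, -0.2, 0.1]
grip_width: 0.997
grasp_force: 0.0
```

```bash
python3 -c "
from h import *
st();I=shot('top','t10')
for c in ('yellow','orange','green','blue','black'): find(I,c)"
```

```text
31.7 pos [ 0.5044 -0.3337  0.14  ] psi 3.1416 j [ 1.07  0.49 -0.77  1.8   0.4   1.01  1.71] F [ 0.6 -0.2  0.1] w 85.2
yellow 389.4 176.4 300.5 [ 0.5557 -0.1631]
orange 389.9 199.6 340.0 [ 0.4955 -0.1632]
orange 200.1 131.0 207.0 [0.6777 0.3278]
green 454.1 198.8 162.5 [ 0.4961 -0.3302]
blue 209.4 164.8 270.5 [0.5893 0.3032]
blue 515.1 103.7 245.5 [ 0.7451 -0.4975]
black 174.02482269503545 170.92420212765958 376.0
```

Request:
send_rows(steps=[[6,43,0,0],[12,86,0,0],[18,130,0,0],[24,173,0,0],[30,216,0,0],[33,260,0,0],[33,303,0,0],[33,346,0,0],[33,390,0,0],[33,433,0,0]], claw=75)

```text
time_s: 32.75
eef_pos: [0.4701, 0.1013, 0.1366]
orientation: [0.001, 3.14, -0.001]
contact_force: [1.0, 0.4, 0.5]
grip_width: 0.879
grasp_force: 0.0
```

Request:
send_rows(steps=[[-20,34,0,0],[-40,68,0,0],[-60,102,0,0],[-80,136,0,0],[-100,170,0,0],[-119,204,0,0],[-119,204,0,0],[-119,204,20,0],[-119,204,50,0],[-119,204,80,0]])

```text
time_s: 33.75
eef_pos: [0.5895, 0.3033, 0.0558]
orientation: [0.001, 3.14, 0.0]
contact_force: [0.0, 0.3, 0.1]
grip_width: 0.876
grasp_force: 0.0
```

Request:
send_rows(steps=[[0,0,20,0],[0,0,26,0],[0,0,26,0]])

```text
time_s: 34.05
eef_pos: [0.5891, 0.3036, 0.03]
orientation: [-0.0, -3.141, 0.0]
contact_force: [0.1, 0.7, 0.8]
grip_width: 0.878
grasp_force: 0.0
```

Request:
send_rows(steps=[[0,0,0,0],[0,0,0,0],[0,0,0,0],[0,0,0,0],[0,0,0,0],[0,0,-40,0],[0,0,-80,0],[0,0,-100,0],[0,0,-100,0]], claw=40)

```text
time_s: 34.95
eef_pos: [0.5908, 0.3049, 0.1345]
orientation: [0.001, 3.136, 0.004]
contact_force: [-0.8, 0.0, -0.8]
grip_width: 0.552
grasp_force: 42.0
```

Request:
send_rows(steps=[[20,-40,0,0],[40,-80,0,0],[60,-120,0,0],[80,-158,0,0],[100,-195,0,0],[120,-230,0,0],[135,-258,0,0],[142,-278,0,0],[142,-278,0,0],[142,-278,15,0]])

```text
time_s: 35.95
eef_pos: [0.4483, 0.0252, 0.1163]
orientation: [0.003, 3.138, -0.001]
contact_force: [-0.0, -0.2, -1.1]
grip_width: 0.551
grasp_force: 42.0
```

Request:
send_rows(steps=[[0,0,15,0],[0,0,25,0],[0,0,30,0],[0,0,32,0],[0,0,34,0],[0,0,36,0],[0,0,36,0]])

```text
time_s: 36.65
eef_pos: [0.4502, 0.0262, 0.0813]
orientation: [0.0, 3.136, -0.001]
contact_force: [-1.0, -3.1, 32.5]
grip_width: 0.552
grasp_force: 46.0
```

Blue stops too, so release check.

Request:
send_rows(steps=[[0,0,-4,0],[0,0,-4,0],[0,0,-4,0],[0,0,-4,0]], claw=62)

```text
time_s: 37.05
eef_pos: [0.447, 0.0257, 0.083]
orientation: [-0.0, -3.141, -0.0]
contact_force: [0.2, 0.7, -0.0]
grip_width: 0.724
grasp_force: 0.0
```

```bash
python3 -c "
from h import *
RNG['blue']=((100,90,15),(130,255,255))
check('blue','s11')"
```

```text
37.05 pos [0.447  0.0257 0.083 ] psi 3.1414 j [ 0.6   0.36 -0.92  2.17  0.41  0.79  0.98] F [ 0.2  0.7 -0. ] w 61.8
blue 320.0 162.2 260.0 (311, 154, 19, 20) zbottom~ 0.07050000000000001
```

The top of the blue sleeve is at row 154, the same as yellow, so it sits on the nose. It is tight and goes to the near end of the red tray.

Request:
send_rows(steps=[[0,0,0,0],[0,0,0,0],[0,0,0,0],[0,0,0,0],[0,0,-20,0],[0,0,-42,0],[0,0,-42,0]], claw=40)

```text
time_s: 37.8
eef_pos: [0.4483, 0.0259, 0.127]
orientation: [0.0, 3.139, -0.0]
contact_force: [1.6, -0.0, -1.7]
grip_width: 0.555
grasp_force: 41.6
```

Request:
send_rows(steps=[[2,-38,0,0],[4,-76,0,0],[7,-115,0,0],[10,-153,0,0],[12,-192,0,0],[12,-192,0,0],[12,-192,40,0],[12,-192,75,0],[12,-192,88,0],[12,-192,88,0]])

```text
time_s: 38.8
eef_pos: [0.4345, -0.1653, 0.0356]
orientation: [0.001, -3.139, -0.003]
contact_force: [0.1, 1.1, -0.8]
grip_width: 0.55
grasp_force: 51.4
```

Request:
send_rows(steps=[[0,0,0,0],[0,0,0,0],[0,0,-1,0],[0,0,-40,0],[0,0,-80,0],[0,0,-99,0]], claw=85)

```text
time_s: 39.4
eef_pos: [0.4362, -0.1664, 0.1393]
orientation: [-0.0, 3.139, -0.002]
contact_force: [0.1, -0.5, 0.1]
grip_width: 0.995
grasp_force: 0.0
```

```bash
python3 -c "
from h import *
st();I=shot('top','t12')
for c in ('yellow','orange','green','blue','black'): find(I,c)
print(ring(I,172,170.5))"
```

```text
39.4 pos [ 0.4362 -0.1664  0.1393] psi -3.1416 j [ 1.04  0.29 -0.92  2.09  0.29  0.89  1.52] F [ 0.1 -0.5  0.1] w 85.0
yellow 389.5 176.3 298.0 [ 0.5559 -0.1632]
yellow 548.7 169.4 208.0 [ 0.571  -0.5798]
orange 389.8 199.6 344.5 [ 0.4953 -0.163 ]
orange 200.0 130.7 212.0 [0.6784 0.3281]
blue 505.7 169.0 159.5 [ 0.5728 -0.4671]
blue 513.7 104.1 235.0 [ 0.7442 -0.4936]
black 174.03659080767514 170.91477019187863 373.5
[(np.float32(170.7), np.float32(170.2), np.float32(1.01), array([0.5759, 0.403 ])), (np.float32(177.5), np.float32(172.0), np.float32(0.96), array([0.5712, 0.3855]))]
```

View pics/t12.png

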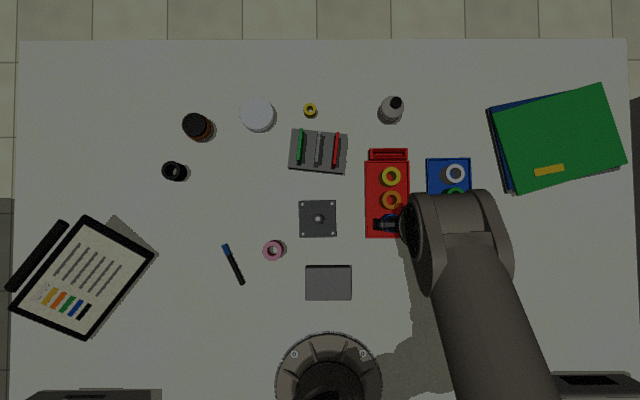

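Blue stands in the red tray at (390,225). White and green are in the blue tray. Black remains at (171,170).

Request:
send_rows(steps=[[0,40,0,0],[0,80,0,0],[-5,120,0,0],[-10,160,0,0],[-15,200,0,0],[-15,240,0,0],[-15,280,0,0],[-15,320,0,0],[-15,360,0,0],[-15,400,0,0]])

```text
time_s: 40.45
eef_pos: [0.4502, 0.2351, 0.1364]
orientation: [0.001, 3.141, -0.0]
contact_force: [1.1, 0.0, 0.8]
grip_width: 0.992
grasp_force: 0.0
```

Request:
send_rows(steps=[[-25,33,0,0],[-50,67,0,0],[-75,100,0,0],[-100,133,0,0],[-125,167,0,0],[-125,167,0,0],[-125,167,25,0],[-125,167,60,0],[-125,167,95,0],[-125,167,106,0]])

```text
time_s: 41.45
eef_pos: [0.574, 0.3988, 0.0269]
orientation: [-0.001, -3.138, 0.004]
contact_force: [-0.8, 0.5, 0.5]
grip_width: 1.0
grasp_force: 0.0
```

Request:
send_rows(steps=[[0,0,0,0],[0,0,0,0],[0,0,0,0],[0,0,0,0],[0,0,0,0],[0,0,-40,0],[0,0,-80,0],[0,0,-100,0],[0,0,-100,0]], claw=40)

```text
time_s: 42.35
eef_pos: [0.5767, 0.4021, 0.135]
orientation: [0.001, 3.136, 0.005]
contact_force: [0.2, 0.7, -1.6]
grip_width: 0.553
grasp_force: 41.2
```

Request:
send_rows(steps=[[14,-40,0,0],[28,-80,0,0],[42,-120,0,0],[56,-160,0,0],[70,-200,0,0],[84,-240,0,0],[98,-280,0,0],[113,-320,0,0],[128,-360,0,0],[128,-375,0,0]])

```text
time_s: 43.35
eef_pos: [0.4449, 0.0215, 0.1296]
orientation: [-0.006, -3.14, 0.004]
contact_force: [-0.0, 0.5, -0.5]
grip_width: 0.553
grasp_force: 41.3
```

Request:
send_rows(steps=[[0,0,0,0],[0,0,20,0],[0,0,35,0],[0,0,42,0],[0,0,45,0],[0,0,48,0],[0,0,51,0],[0,0,51,0]])

```text
time_s: 44.15
eef_pos: [0.4473, 0.0258, 0.0792]
orientation: [0.0, 3.141, 0.0]
contact_force: [-0.1, 1.1, -1.3]
grip_width: 0.55
grasp_force: 41.3
```

Black slides on freely, so I take it to the base and then to the near end of the blue tray.

Request:
send_rows(steps=[[0,0,4,0],[0,0,8,0],[0,0,12,0],[0,0,16,0],[0,0,20,0],[0,0,24,0],[0,0,28,0],[0,0,31,0],[0,0,33,0],[0,0,33,0]])

```text
time_s: 45.15
eef_pos: [0.4478, 0.0258, 0.0469]
orientation: [0.0, 3.141, -0.001]
contact_force: [-5.7, -2.6, 25.2]
grip_width: 0.552
grasp_force: 47.5
```

Request:
send_rows(steps=[[0,0,-10,0],[0,0,-35,0],[0,0,-60,0],[0,0,-79,0],[0,0,-79,0]])

```text
time_s: 45.65
eef_pos: [0.4485, 0.0257, 0.1272]
orientation: [0.001, 3.138, -0.001]
contact_force: [-0.6, -0.0, -1.4]
grip_width: 0.554
grasp_force: 44.6
```

Request:
send_rows(steps=[[0,-40,0,0],[0,-80,0,0],[0,-120,0,0],[1,-160,0,0],[2,-200,0,0],[3,-240,0,0],[4,-280,0,0],[5,-320,0,0],[6,-360,0,0],[6,-360,0,0]])

```text
time_s: 46.65
eef_pos: [0.4395, -0.3396, 0.1236]
orientation: [-0.011, -3.141, 0.0]
contact_force: [-0.3, -0.4, -1.3]
grip_width: 0.555
grasp_force: 44.6
```

Request:
send_rows(steps=[[0,0,40,0],[0,0,70,0],[0,0,82,0],[0,0,88,0],[0,0,88,0]])

```text
time_s: 47.15
eef_pos: [0.4415, -0.3339, 0.0373]
orientation: [0.001, -3.142, -0.0]
contact_force: [1.2, -0.1, -0.6]
grip_width: 0.555
grasp_force: 44.7
```

Request:
send_rows(steps=[[0,0,0,0],[0,0,0,0],[0,0,-1,0],[0,0,-40,0],[0,0,-80,0],[0,0,-119,0]], claw=85)

```text
time_s: 47.75
eef_pos: [0.4411, -0.334, 0.1579]
orientation: [-0.0, 3.142, 0.0]
contact_force: [-0.4, -0.3, -0.5]
grip_width: 0.995
grasp_force: 0.0
```

```bash
python3 - <<'E'
from h import *
st();I=shot('top','t13'); S=shot('scene','s13')
hs=cv2.cvtColor(I,cv2.COLOR_RGB2HSV)
for nm,c,(x0,x1,y0,y1),z in(("plate",RNG['red'],(325,350,120,180),.11),("gplate",RNG['green'],(290,310,120,180),.11),("holder",RNG['red'],(355,420,140,161),.054)):
    m=np.zeros(I.shape[:2],np.uint8); m[y0:y1,x0:x1]=cv2.inRange(hs,*map(np.array,c))[y0:y1,x0:x1]
    r=cv2.minAreaRect(cv2.findNonZero(m)); w=np.array([ray("top",*p,z)[:2] for p in cv2.boxPoints(r)]); print(nm,w.mean(0).round(4),np.round(w,3).tolist())
a=cv2.resize(I[130:250,290:420],None,fx=6,fy=4.9,interpolation=cv2.INTER_CUBIC)
a=cv2.resize(I[115:180,320:420],None,fx=8,fy=8,interpolation=cv2.INTER_CUBIC)
cv2.imwrite("pics/c6.png",cv2.convertScaleAbs(a,alpha=1.8)[:,:,::-1])
E
```

```text
47.75 pos [ 0.4411 -0.334   0.1579] psi -3.1415 j [ 1.25  0.42 -0.89  1.89  0.38  1.01  1.77] F [-0.4 -0.3 -0.5] w 85.0
plate [ 0.6237 -0.0211] [[0.585, -0.013], [0.663, -0.021], [0.662, -0.03], [0.584, -0.021]]
gplate [0.634  0.0682] [[0.596, 0.077], [0.673, 0.068], [0.672, 0.059], [0.595, 0.068]]
holder [ 0.6152 -0.1602] [[0.631, -0.109], [0.631, -0.212], [0.599, -0.211], [0.6, -0.109]]
```

View pics/c6.png

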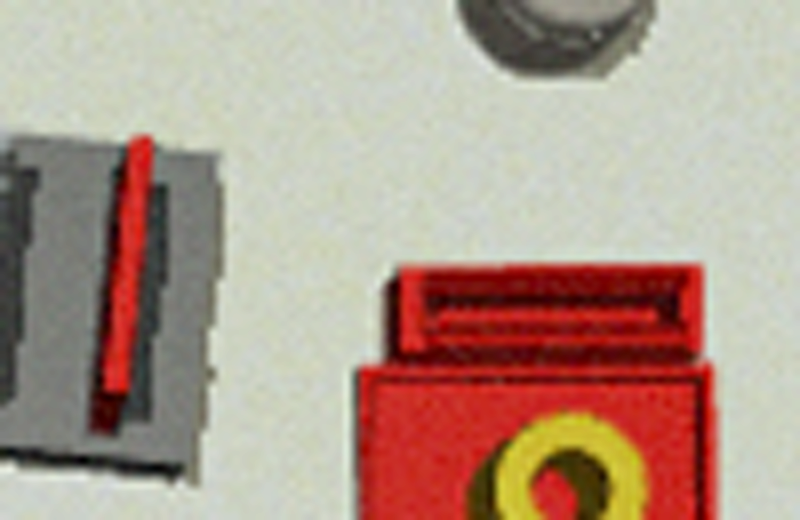

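The crop shows the red plate's top face from (141,140) to (117,392) in the crop and the holder's top face from (400,265) to (703,345), slot at about (552,303). I'll work out the metric positions with the plate top at 118 mm (110 mm plate on the 8 mm rack floor).

```bash
python3 - <<'E'
from h import *
f=lambda a,b:(320+(a+.5)/8-.5,115+(b+.5)/8-.5)
for nm,p,z in(("pl hi",(141,137),.118),("pl lo",(117,395),.118),("hold c",(551,305),.054),("hold slot",(553,304),.044),("trayL",(357,368),.018),("trayR",(713,368),.018)): print(nm,ray("top",*f(*p),z).round(4))
S=cv2.imread("pics/s13.png")[:,:,::-1].copy()
for P in((.4475,.0257,.065),(.662,-.026,.118),(.586,-.018,.118),(.612,-.163,.054)): print(P,proj("scene",P).round(1))
cv2.imwrite("pics/c7.png",cv2.convertScaleAbs(cv2.resize(S[140:250,190:330],None,fx=5,fy=5,interpolation=cv2.INTER_CUBIC),alpha=1.8)[:,:,::-1])
E
```

```text
pl hi [ 0.6614 -0.025   0.118 ]
pl lo [ 0.5817 -0.0168  0.118 ]
hold c [ 0.6186 -0.1627  0.054 ]
hold slot [ 0.6206 -0.1653  0.044 ]
trayL [ 0.6033 -0.1034  0.018 ]
trayR [ 0.6025 -0.2241  0.018 ]
(0.4475, 0.0257, 0.065) [319.9 173.7]
(0.662, -0.026, 0.118) [273.  220.4]
(0.586, -0.018, 0.118) [286.5 195.2]
(0.612, -0.163, 0.054) [221.2 213.3]
```

View pics/c7.png

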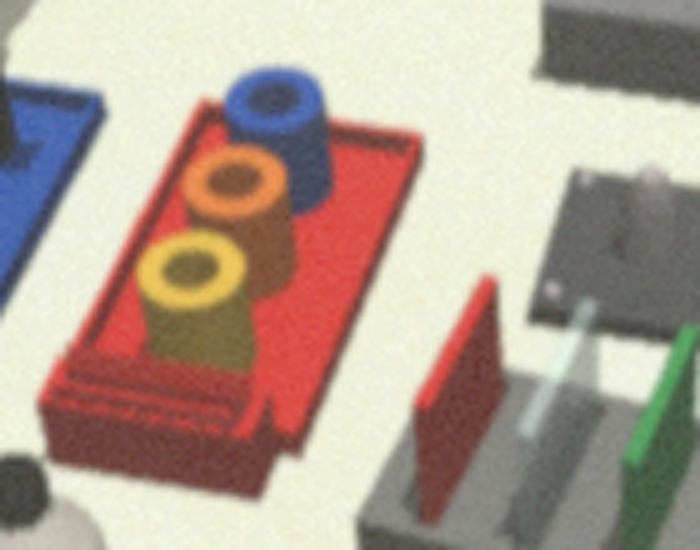

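```bash
python3 - <<'E'
from h import *
I=np.mean([viewer.read_camera("top").astype(float) for _ in range(4)],0)
for v in range(144,164): print(v,I[v,380:397].mean(0).round(0),"x@.055 %.4f x@.044 %.4f"%(ray("top",388,v,.055)[0],ray("top",388,v,.044)[0]))
print("cols row152",[(u,int(I[151:154,u,0].mean())) for u in list(range(365,378))+list(range(400,413))])
print([ray("top",u,152,.055)[1].round(4) for u in(370,407)])
E
```

```text
144 [113. 116. 109.] x@.055 0.6414 x@.044 0.6434
145 [114. 117. 110.] x@.055 0.6388 x@.044 0.6407
146 [114. 119. 111.] x@.055 0.6361 x@.044 0.6380
147 [113. 111. 103.] x@.055 0.6335 x@.044 0.6354
148 [100.  33.  29.] x@.055 0.6309 x@.044 0.6327
149 [72.  4.  3.] x@.055 0.6282 x@.044 0.6301
150 [67.  6.  4.] x@.055 0.6256 x@.044 0.6274
151 [62.  6.  5.] x@.055 0.6229 x@.044 0.6247
152 [31.  4.  3.] x@.055 0.6203 x@.044 0.6221
153 [69.  9.  8.] x@.055 0.6177 x@.044 0.6194
154 [113.  22.  17.] x@.055 0.6150 x@.044 0.6167
155 [81. 12. 10.] x@.055 0.6124 x@.044 0.6141
156 [71.  7.  6.] x@.055 0.6098 x@.044 0.6114
157 [101.  13.  10.] x@.055 0.6071 x@.044 0.6088
158 [60.  8.  7.] x@.055 0.6045 x@.044 0.6061
159 [49.  7.  6.] x@.055 0.6019 x@.044 0.6034
160 [67.  9.  7.] x@.055 0.5993 x@.044 0.6008
161 [106.  20.  17.] x@.055 0.5966 x@.044 0.5981
162 [59.  7.  5.] x@.055 0.5940 x@.044 0.5955
163 [115.  23.  20.] x@.055 0.5914 x@.044 0.5928
cols row152 [(365, 114), (366, 116), (367, 98), (368, 46), (369, 28), (370, 109), (371, 115), (372, 95), (373, 54), (374, 44), (375, 52), (376, 52), (377, 53), (400, 52), (401, 53), (402, 39), (403, 38), (404, 35), (405, 106), (406, 113), (407, 112), (408, 113), (409, 114), (410, 113), (411, 113), (412, 113)]
[np.float64(-0.1142), np.float64(-0.2112)]
```

Slot centre is about (0.620, -0.165), from rim edges at rows 147.6 and 157.5. The red plate's top centre is about (0.622, -0.021), yaw about -6°. Now to the plate.

Request:
send_rows(steps=[[-10,20,-34,0.02],[-30,55,-44,0.04],[-50,90,-44,0.06],[-72,125,-44,0.08],[-94,162,-44,0.104],[-116,200,-44,0.104],[-138,238,-44,0.104],[-160,276,-44,0.104],[-181,313,-44,0.104],[-181,313,-44,0.104]], claw=32, newtons=60)

```text
time_s: 49.05
eef_pos: [0.6232, -0.0144, 0.199]
orientation: [-0.152, -3.137, -0.006]
contact_force: [-0.9, 0.5, 0.6]
grip_width: 0.374
grasp_force: 0.0
```

Request:
send_rows(steps=[[0,0,0,0],[0,0,30,0],[0,0,60,0],[0,0,75,0],[0,0,90,0],[0,0,90,0]])

```text
time_s: 49.65
eef_pos: [0.6212, -0.0221, 0.1085]
orientation: [-0.165, -3.135, 0.0]
contact_force: [-0.6, 0.2, 0.1]
grip_width: 0.371
grasp_force: 0.0
```

```bash
python3 -c "
from h import *
st();S=shot('scene','s14')
cv2.imwrite('pics/c8.png',cv2.convertScaleAbs(cv2.resize(S[120:270,220:370],None,fx=4,fy=4,interpolation=cv2.INTER_CUBIC),alpha=1.8)[:,:,::-1])"
```

```text
49.65 pos [ 0.6212 -0.0221  0.1085] psi 3.0367 j [ 0.56  0.59 -0.85  1.78  0.52  1.02  0.97] F [-0.6  0.2  0.1] w 31.7
```

Request:
send_rows(steps=[[0,0,12,0],[0,0,24,0],[0,0,31,0],[0,0,31,0]])

```text
time_s: 50.1
eef_pos: [0.6215, -0.0214, 0.0779]
orientation: [-0.163, -3.136, -0.0]
contact_force: [-0.5, -1.5, 0.2]
grip_width: 0.375
grasp_force: 0.0
```

Request:
send_rows(steps=[[0,0,0,0],[0,0,0,0],[0,0,0,0],[0,0,0,0],[0,0,0,0]], claw=2)

```text
time_s: 50.6
eef_pos: [0.6226, -0.0213, 0.0796]
orientation: [0.164, 3.136, 0.0]
contact_force: [0.4, 1.0, 5.4]
grip_width: 0.078
grasp_force: 59.6
```

Request:
send_rows(steps=[[0,0,-10,0],[0,0,-30,0],[0,0,-55,0],[0,0,-80,0],[0,0,-85,0],[0,0,-85,0]])

```text
time_s: 51.2
eef_pos: [0.6224, -0.0215, 0.1651]
orientation: [0.164, 3.136, -0.001]
contact_force: [-0.1, 0.2, -1.6]
grip_width: 0.078
grasp_force: 59.0
```

```bash
python3 - <<'E'
from h import *
st();S=shot('scene','s15');I=shot('top','t15')
for n,J in(('scene',S),('top',I)):
    for u,v,a,k in blobs(J,'red'): print(n,round(u,1),round(v,1),a,cv2.boundingRect(k))
    for u,v,a,k in blobs(J,'green',60,300): print(n,'g',round(u,1),round(v,1),a)
cv2.imwrite('pics/c9.png',cv2.convertScaleAbs(cv2.resize(S[100:270,200:370],None,fx=3.5,fy=3.5,interpolation=cv2.INTER_CUBIC),alpha=1.8)[:,:,::-1])
E
```

```text
51.2 pos [ 0.6224 -0.0215  0.1651] psi 3.0372 j [ 0.59  0.53 -0.89  1.73  0.46  1.1   1.02] F [-0.1  0.2 -1.6] w 6.7
scene 213.9 205.5 62.0 (210, 198, 8, 14)
scene 261.3 181.0 272.0 (255, 168, 14, 29)
scene g 321.9 219.4 109.5
scene g 169.4 167.5 214.0
top 373.9 222.5 538.0 (365, 195, 26, 43)
top g 66.6 303.7 85.5
top g 299.6 143.8 120.5
```

The plate is gripped and lifted, seen at (261,181) in the scene view, and the green plate is unmoved. Now across to the holder and turn.

Request:
send_rows(steps=[[-4,-40,0,0],[-8,-80,0,0.14],[-11,-115,0,0.288],[-13,-143,0,0.436],[-13,-143,0,0.584],[-13,-143,0,0.732],[-13,-143,0,0.88],[-13,-143,0,1.028],[-13,-143,0,1.176],[-13,-143,0,1.324]])

```text
time_s: 52.3
eef_pos: [0.6195, -0.1649, 0.1627]
orientation: [-2.064, -2.366, 0.001]
contact_force: [0.1, 0.5, -0.3]
grip_width: 0.076
grasp_force: 58.9
```

Request:
send_rows(steps=[[0,0,0,0.14],[0,0,0,0.152],[0,0,0,0.152],[0,0,0,0.152]])

```text
time_s: 52.7
eef_pos: [0.62, -0.1649, 0.1636]
orientation: [-2.227, -2.214, 0.001]
contact_force: [-0.1, -0.3, 0.1]
grip_width: 0.078
grasp_force: 58.9
```

```bash
python3 - <<'E'
from h import *
st();S=shot('scene','s16');I=shot('top','t16')
c=lambda J,a,b,x,y,f:cv2.convertScaleAbs(cv2.resize(J[a:b,x:y],None,fx=f,fy=f,interpolation=cv2.INTER_CUBIC),alpha=1.8)[:,:,::-1]
A=c(S,120,250,170,270,4); B=c(I,125,255,355,455,4)
cv2.imwrite('pics/c10.png',np.hstack([A,B]))
E
```

```text
52.7 pos [ 0.62   -0.1649  0.1636] psi 1.5648 j [ 0.57  0.47 -0.55  1.7   0.27  1.05 -0.07] F [-0.1 -0.3  0.1] w 6.7
```

View pics/c10.png

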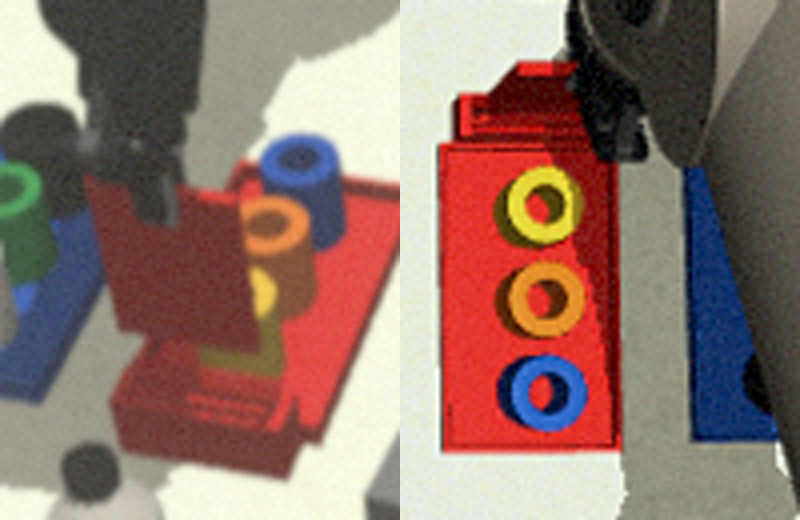

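The plate is square above the holder, and all the sleeves stand in their trays. I lower it in stages.

Request:
send_rows(steps=[[0,0,20,0],[0,0,36,0],[0,0,40,0],[0,0,44,0],[0,0,47,0],[0,0,47,0]])

```text
time_s: 53.4
eef_pos: [0.62, -0.1649, 0.1171]
orientation: [-2.231, -2.211, 0.001]
contact_force: [-2.3, -0.5, -1.0]
grip_width: 0.071
grasp_force: 58.9
```

Request:
send_rows(steps=[[0,0,3,0],[0,0,6,0],[0,0,9,0],[0,0,9,0]])

```text
time_s: 53.8
eef_pos: [0.6199, -0.165, 0.1076]
orientation: [-2.231, -2.21, 0.001]
contact_force: [-2.1, -0.5, -1.8]
grip_width: 0.08
grasp_force: 58.8
```

Request:
send_rows(steps=[[0,-1,4,0],[0,-1,8,0],[0,-1,12,0],[0,-1,16,0],[0,-1,20,0],[0,-1,24,0],[0,-1,27,0],[0,-1,27,0]])

```text
time_s: 54.6
eef_pos: [0.6191, -0.1649, 0.0807]
orientation: [-2.232, -2.211, 0.0]
contact_force: [-0.3, -0.3, -1.3]
grip_width: 0.073
grasp_force: 58.9
```

Request:
send_rows(steps=[[0,0,2,0],[0,0,4,0],[0,0,6,0],[0,0,6,0]])

```text
time_s: 55.0
eef_pos: [0.6202, -0.165, 0.0775]
orientation: [2.23, 2.209, 0.001]
contact_force: [-9.8, 1.0, 28.7]
grip_width: 0.076
grasp_force: 63.5
```

Seated: 28.7 N at TCP 77.5 mm, as predicted for the slot floor at 6 mm. Release, retreat straight up and verify.

Request:
send_rows(steps=[[0,0,-3,0],[0,0,-3,0],[0,0,-3,0],[0,0,-3,0]], claw=30)

```text
time_s: 55.4
eef_pos: [0.6192, -0.1649, 0.0779]
orientation: [-2.232, -2.211, -0.0]
contact_force: [-0.5, 0.7, -0.3]
grip_width: 0.35
grasp_force: 0.0
```

Request:
send_rows(steps=[[0,0,-25,0],[0,0,-60,0],[0,0,-100,0],[0,0,-130,0],[0,0,-130,0]])

```text
time_s: 55.9
eef_pos: [0.6213, -0.1651, 0.2125]
orientation: [2.228, 2.207, 0.005]
contact_force: [0.5, -1.1, 0.4]
grip_width: 0.348
grasp_force: 0.0
```

Request:
send_rows(steps=[[0,-20,0,0],[40,-50,0,0],[80,-80,0,0],[120,-110,0,0],[165,-130,0,0],[210,-140,0,0],[255,-140,0,0],[300,-140,0,0],[345,-140,0,0],[345,-140,0,0]])

```text
time_s: 56.9
eef_pos: [0.4814, 0.1876, 0.2081]
orientation: [-2.223, -2.217, -0.003]
contact_force: [1.1, -0.2, -0.7]
grip_width: 0.35
grasp_force: 0.0
```

```bash
python3 - <<'E'
from h import *
st();S=shot('scene','s17');I=shot('top','t17')
for b in (.006,.02): print(b,[proj('scene',(.619,y,b+.11)).round(1) for y in(-.125,-.205)],[proj('top',(.619,y,b+.11)).round(1) for y in(-.125,-.205)])
for c in('yellow','orange','green','blue'): find(I,c)
hs=cv2.cvtColor(S,cv2.COLOR_RGB2HSV); m=cv2.inRange(hs,np.array((0,150,25)),np.array((4,255,255)))
# top edge of the red plate seen in scene, by column
print([(u,int(np.argmax(m[180:230,u]>0)+180)) for u in range(198,246,6)])
hs=cv2.cvtColor(I,cv2.COLOR_RGB2HSV); m=cv2.inRange(hs,np.array((0,150,30)),np.array((4,255,255)))
print('top rows',[(u,int(np.argmax(m[130:170,u]>0)+130)) for u in range(364,416,6)])
d=lambda a,b,n:np.abs(cv2.imread(f'pics/{a}.png').astype(int)-cv2.imread(f'pics/{b}.png')).max(2)
D=(d('top0','t17',0)>45).astype(np.uint8); D=cv2.morphologyEx(D,cv2.MORPH_OPEN,np.ones((3,3)))
n,l,s,c=cv2.connectedComponentsWithStats(D)
print([tuple(x) for x in s[1:] if x[4]>15])
E
```

```text
56.9 pos [0.4814 0.1876 0.2081] psi 1.5685 j [ 0.19  0.25 -0.79  1.92  0.2   1.05 -0.69] F [ 1.1 -0.2 -0.7] w 29.9
0.006 [array([233.4, 198.6]), array([197.7, 192.6])] [array([377.9, 148.7]), array([410.3, 148.5])]
0.02 [array([232.7, 193.9]), array([196.7, 187.9])] [array([378.8, 147.7]), array([411.6, 147.5])]
yellow 389.5 176.4 299.5 [ 0.5558 -0.1632]
yellow 548.7 169.4 208.5 [ 0.571  -0.5797]
orange 389.9 199.7 341.0 [ 0.4953 -0.1633]
orange 200.5 130.8 218.0 [0.6781 0.3269]
green 453.7 196.2 311.0 [ 0.5029 -0.3292]
blue 390.4 222.7 294.0 [ 0.4358 -0.1637]
blue 505.3 167.7 174.5 [ 0.5763 -0.4662]
blue 514.8 103.8 243.5 [ 0.7449 -0.4966]
[(198, 180), (204, 195), (210, 196), (216, 195), (222, 182), (228, 198), (234, 217), (240, 214)]
top rows [(364, 130), (370, 149), (376, 149), (382, 148), (388, 148), (394, 148), (400, 148), (406, 148), (412, 130)]
[(np.int32(335), np.int32(139), np.int32(6), np.int32(7), np.int32(30)), (np.int32(161), np.int32(142), np.int32(187), np.int32(203), np.int32(7648)), (np.int32(334), np.int32(147), np.int32(5), np.int32(8), np.int32(29)), (np.int32(203
[... 1352 characters left out ...]
.int32(236), np.int32(109), np.int32(10084)), (np.int32(266), np.int32(308), np.int32(7), np.int32(8), np.int32(30)), (np.int32(276), np.int32(323), np.int32(4), np.int32(5), np.int32(19)), (np.int32(351), np.int32(342), np.int32(7), np.int32(7), np.int32(33)), (np.int32(618), np.int32(347), np.int32(22), np.int32(27), np.int32(379)), (np.int32(311), np.int32(363), np.int32(5), np.int32(5), np.int32(20)), (np.int32(292), np.int32(367), np.int32(43), np.int32(33), np.int32(703)), (np.int32(381), np.int32(367), np.int32(8), np.int32(11), np.int32(64)), (np.int32(322), np.int32(378), np.int32(5), np.int32(7), np.int32(31)), (np.int32(383), np.int32(379), np.int32(7), np.int32(7), np.int32(32))]
```

```bash
python3 - <<'E'
import cv2,numpy as np
L=lambda n:cv2.imread(f'pics/{n}.png').astype(int)
for n in('t16','t17'):
    print(n,{k:int((np.abs(L('top0')[a:b,x:y]-L(n)[a:b,x:y]).max(2)>45).sum()) for k,(a,b,x,y) in dict(marker=(240,290,215,250),pink=(238,264,260,288),smally=(100,120,300,320),jar=(110,145,180,215),dish=(95,135,238,278),bottle=(90,128,375,408)).items()})
h=cv2.cvtColor(cv2.imread('pics/t17.png'),cv2.COLOR_BGR2HSV)
def dark(n):
    g=L(n)[240:290,215:250].max(2); y,x=np.where(g<45); return x.mean()+215,y.mean()+240,len(x)
print(dark('top0'),dark('t16'),dark('t17'))
E
```

```text
t16 {'marker': 0, 'pink': 0, 'smally': 0, 'jar': 0, 'dish': 0, 'bottle': 217}
t17 {'marker': 1021, 'pink': 511, 'smally': 0, 'jar': 41, 'dish': 0, 'bottle': 0}
(np.float64(235.18848167539267), np.float64(267.74869109947645), 191) (np.float64(235.2620320855615), np.float64(267.9251336898396), 187) (np.float64(nan), np.float64(nan), 0)<stdin>:7: RuntimeWarning: Mean of empty slice.
  ret = ret.dtype.type(ret / rcount)
```

The arm, hovering at z 0.2 m, hides the marker in the last view. It was unmoved just before, and the other bystanders are unchanged. Handing in.

```bash
python3 -c "
from plant import order
print(order.hand_in())"
```

```text
the job is handed in; nothing more can be done
None
```

All six sleeves were tried in log order: white, green and black fit and stand in the blue tray; yellow, orange and blue stuck at the pin's nose and stand in the red tray; the red plate is seated in the red tray's holder, and the job is handed in at about 57 s.

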